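# Draw the serving board out from under the stack and serve the cup on it

## Task

Take hold of the small serving board by the handle that sticks out at the foot of the counter rack and draw it gently straight out under the guard rail, so that the biscuit carton lying on it and the tin on top stay upright, one on the other, and settle onto the worktop inside the rack; do not touch them with the robot. With the board lying flat on the worktop, right out of the rack, stand the little espresso cup upright on its broad part, setting it down gently. Leave everything else where it is.

Things in the scene. Friction and masses are not known exactly. Their poses are not given: they have to be found in the camera images.
- rack: Fixed counter rack: steel wire frame, slatted wooden deck. Origin: on the worktop under its middle; own -x points out of its open front (the way the board comes out), +z up. Thin posts at x -85 and 105, y -88 and 88 mm. The front guard rail across the front (x -85) is a smooth flat steel strip, 3 mm thick, from 15 to 47 mm height, with an open slot below it; thin wires at back and sides.
- deck_front (a point): Middle of the front edge of the rack's deck, on its underside: 120 mm out from the rack's origin along -x, 200 mm above the worktop (deck 10 mm thick, 206 mm across, 8 mm wire rail under it at the posts); rack's axes. The deck overhangs the front guard rail by 35 mm: an upright gripper over the handle strikes it, so lean the hand back out of the rack by 25 to 45 degrees.
- board_handle (a point): Middle of the board's handle, a flat bar 28 mm wide (y), 70 mm long (x), 10 mm thick, 117.5 mm out from board_mid along the board's -x, same axes. About 60 mm of it stands out past the front guard rail at the start, mostly under the deck's overhang. As the board is drawn along the worktop, the carton rides along until the guard rail holds it back.
- board_mid (a point): Middle of the broad part of the serving board (loose wood, 0.16 kg, flat on the worktop at the foot of the rack, under the carton): 165 mm along x, 130 mm along y, 10 mm thick; the point is 5 mm below its top. -x points along the handle, out of the rack. It is wholly out of the rack once this point is 172 mm out from the rack's origin along the rack's -x (it starts 3 to 10 mm inward).
- carton: Light cardboard biscuit carton lying flat (0.05 kg): 121 mm (its y, along the rack's x) by 79 mm (its x, across the rack), 59 mm high. Origin: centre of its underside, +z up. It lies lengthwise on the board inside the rack, a little behind the front guard rail, the tin on top of it. Not to be touched by the robot.
- tin: Small round food tin standing free on the carton: 75 mm wide, 58 mm high, 0.26 kg. Origin: centre of its underside, +z up. Not to be touched by the robot.
- mug_mid (a point): Small espresso cup (loose, empty, 0.14 kg, 52 mm high, round body 65 mm wide at the rim, 46 mm at the foot) on the worktop across the open space from the rack. The point: axis of the round body, half-way up (26 mm above its foot). +z up; its handle points along -y and reaches 60 mm from the axis, so the body can be gripped across x.
- jam_jar: Bystander, to be left alone: jam jar (60 mm wide, 85 tall) on the rack's deck. Origin: centre of its underside at the start.
- mustard_jar: Bystander, to be left alone: mustard jar (60 mm wide, 85 tall) on the rack's deck. Origin: centre of its underside at the start.
- lemon: Bystander, to be left alone: lemon, about 78 x 55 x 56 mm, lying behind the open worktop. Origin: centre of its underside at the start.
- honey_jar: Bystander, to be left alone: tall honey jar (64 mm wide, 140 tall) near the stock pot. Origin: centre of its underside at the start.
- spoon: Bystander, to be left alone: steel spoon, 201 mm long, on the worktop to the right of the rack. Origin: centre of its underside at the start.
Things that resemble listed ones, but are neither listed nor needed, are in the scene too. What is shaped like the part that bears mug_mid but blue or red is not meant.

How it is judged:
By the outcome, as a careful person would: the job done as asked, in the order asked, and still so for the second after the job is handed in, with the robot touching nothing.
It also fails if it takes over 58 s, if anything falls off the work surface, if the arm or the gripper's body presses on something with over 40 N, if the wrist force passes 120 N, or if a joint passes its speed limit or range.

## Robot

A 7-joint arm with a two-finger parallel gripper is mounted at the origin on a cart in front of the work surface, level with it; the furniture and walls round the work are solid. World frame = base frame: x ahead of the robot, y to its left, z up, the work surface at z = 0. Lengths are in m, angles in degrees, forces in N, time in s.
With the tool pointing down it reaches from about 0.35 to 0.775 m from the base axis. Payload 3.1 kg.
Tool frame: the origin (TCP) lies on the mounting face of the last link; the fingertips stand 173 mm ahead of it and the grasp point (between the pads) lies 155 mm ahead of it; z points along the fingers, y is the line along which they close (so a half turn about z gives the same grasp; the last joint's range is limited). The gripper opens to 85 mm and grips with 20 to 120 N. Pads are 22 mm wide; open, the fingers measure 114 mm over their backs; the gripper's body (76 mm by 85 mm) begins 54 mm behind the grasp point. The pads swing forward as they close: fully open they stand 13 mm farther back than shut.
Start: joints at [-70.858, 17.813, 0.802, 86.603, -0.252, 75.585, -1.558], TCP at [0.202, 0.512, 0.405] pointing down, gripper open.
Joint ranges: [-154.91, 154.91], [-16.99, 109.72], [-72.82, 74.43], [7.12, 147.25], [-82.49, 262.49], [11.32, 116.49], [-174.64, 174.64]. Speed limits (degrees/s): [159.86, 159.86, 180, 180, 180, 180, 180].

## Interface

Orientations are given as [roll, pitch, yaw] about the fixed x, y, z axes, in that order (R = Rz(yaw) Ry(pitch) Rx(roll)).
In Python, from workcell import robot gives the robot as it stands. The module is installed in compiled form; this text tells all that it offers.
- The arm moves only by the shell command python3 -m handwheel 'ROWS' [OPENING]. ROWS is JSON, a list of rows, each a list of 4 numbers: the shift along the world's x, y, z in cm, then the turn about the world's z in degrees. In form: [[tx, ty, tz, twist], ...]. A call has 1 to 20 rows; each row is the pose to reach, as a shift and turn from the pose commanded when the call began; what a row does not reach only later rows make up. A row lasts 1/10 s, in which the tool goes at most 50 mm and 8.59 degrees, less where a joint would pass 70% of its speed; a pose out of reach is approached as far as the arm can. A call with a gripper value outside its range is refused whole. OPENING is the closure, from 0 (fully open) to 1 (shut), set as the call begins (- or left out, the last holds). The fingers move at their own pace and stop on an object; the grip force is fixed at half the most. Time passes only in rows, so rows that repeat a pose let the fingers close. It gives the time, the measured TCP pose, the force, the opening and the grip force at its end, in the units of the state.
- robot.get_state(): the state, without advancing time (a new reading comes with each control period).
- robot.capture(name): name is "scene" or "top" or "wrist"; returns the picture (480x640x3 uint8, blue, green, red); there is no depth.
- robot.get_calibration(name): a dict with "fovy" (degrees; the focal length in pixels is half the picture's height over the tangent of half this angle, whatever the lens; pixels are square), "cx", "cy" (the principal point, pixels), "R" (3x3) and "t" (3): a world point X has camera coordinates R X + t. Camera axes: x right, y down, z forward; pixel columns grow to the right and rows downward; lengths in m; the calibration is good to about 2 mm. A picture is of the moment at which its call begins: read the wrist's pose just before it. get_calibration takes no time and is no camera call; for the wrist camera it gives the pose at the moment of the call.
- robot.close_job(): hands the job in; it is judged then, once.
The state is a dict: "t": time; "joint_positions": joint angles; "joint_vel": joint speeds; "joint_torque": joint torques, N m; "ee_pos": TCP position; "ee_rot": TCP orientation; "wrist_force": force on the tool from outside, world axes, zero at the start; "torque": the same for the moment, N m; "finger_gap": finger opening in m; "grasp_force": force on a finger pad.
Only numpy, scipy, OpenCV 4.12 (cv2) and the standard library are available. Lean on these libraries where they do the work, as an engineer would, in place of code of your own. Each camera call takes 0.05 s, during which the arm holds its last target. There are 200 camera calls.

## Working session

There is one attempt and no reset: what is moved stays moved. The work goes in short steps, Python scripts to look and compute and a shell command to move; the robot and the scene stay as the last step left them, time stands still between calls to the robot, and variables do not carry over. Pictures are saved under pics/ and viewed, at most 10 in all, crops included, and the job is handed in when it is done.

```bash
mkdir -p pics; cat > h.py <<'E'
import numpy as np, cv2
from workcell import robot
def ray(c,u,v):
    f=240/np.tan(np.radians(c["fovy"])/2); R=np.array(c["R"]); t=np.array(c["t"])
    o=-R.T@t; d=R.T@np.array([(u-c["cx"])/f,(v-c["cy"])/f,1]); return o,d
def onz(c,u,v,z):
    o,d=ray(c,u,v); return o+d*(z-o[2])/d[2]
def proj(c,X):
    f=240/np.tan(np.radians(c["fovy"])/2); p=np.array(c["R"])@np.array(X)+np.array(c["t"])
    return p[:2]/p[2]*f+[c["cx"],c["cy"]]
E
python3 - <<'E'
from h import *
s=robot.get_state(); print(s)
for n in("scene","top","wrist"):
    c=robot.get_calibration(n); print(n,c)
    cv2.imwrite(f"pics/{n}0.png",robot.capture(n))
E
```

```text
{'t': 0.0, 'joint_positions': array([-70.85584475,  17.86302907,   0.79981591,  86.69203188,
        -0.25341904,  75.58484146,  -1.5593259 ]), 'joint_vel': array([-0.04199833, -0.0693388 ,  0.11281698, -0.17256321,  0.03404043,
        0.05483218, -0.08348595]), 'joint_torque': array([ 2.60722973e-04, -3.79927433e+01,  1.46394060e-01, -2.30582571e+01,
        1.23108068e-02,  1.38323431e-02,  1.46904279e-05]), 'ee_pos': array([0.20171228, 0.51133469, 0.40359514]), 'ee_rot': array([-1.79861916e+02,  3.80140841e-03,  1.58471580e+02]), 'wrist_force': array([ 1.09701872, -1.20024162, -1.00114295]), 'torque': array([-0.03742121, -0.04690694, -0.01404565]), 'grasp_force': 0.0, 'finger_gap': 0.0853272729552869}
scene {'fovy': 51.19559562544569, 'cx': 317.418070928489, 'cy': 238.91017056358473, 'R': array([[ 0.38549527, -0.92251687,  0.01886857],
       [-0.40353741, -0.18694683, -0.8956609 ],
       [ 0.82978971,  0.33765887, -0.44433719]]), 't': array([-0.21831222,  0.33593406,  1.34461192])}
top {'fovy': 42.38781636696287, 'cx': 322.3131398567568, 'cy': 250.23847808699097, 'R': array([[ 0.302296  , -0.9531622 ,  0.00994717],
       [-0.82604271, -0.26715898, -0.49626557],
       [ 0.47567906,  0.14180231, -0.86811378]]), 't': array([-0.18766411,  0.52279664,  1.51390559])}
wrist {'fovy': 66.91914646643777, 'cx': 323.35387778491037, 'cy': 238.2332408913724, 'R': array([[ 0.36670485,  0.93033488, -0.00213537],
       [ 0.89768531, -0.35323093,  0.26341791],
       [ 0.24431259, -0.09851351, -0.96467945]]), 't': array([-0.55033715, -0.03321091,  0.37862271])}
```

View pics/scene0.png

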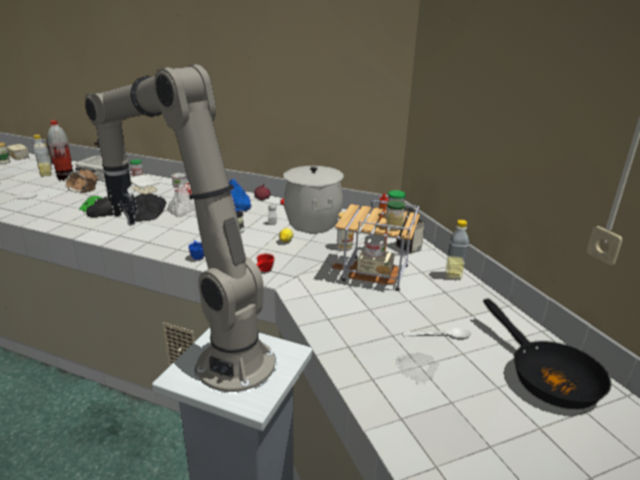

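View pics/top0.png

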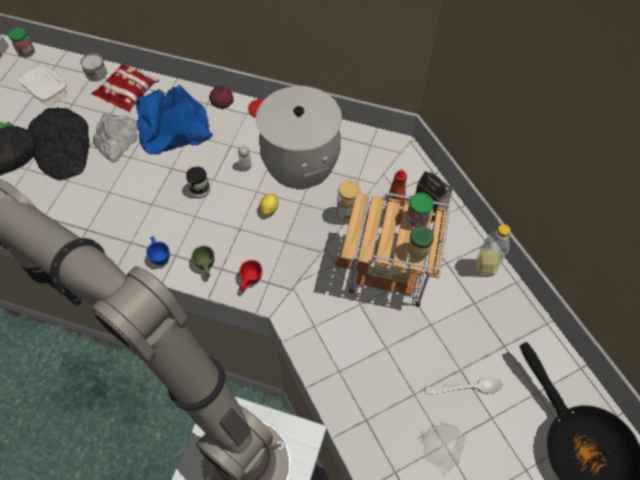

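```bash
python3 - <<'E'
import cv2,numpy as np
a=cv2.imread("pics/scene0.png")[180:300,310:430]; b=cv2.imread("pics/top0.png")
A=cv2.resize(a,(400,400),interpolation=2); B=cv2.resize(b[160:320,310:470],(400,400),interpolation=2)
C=cv2.resize(b[225:305,130:290],(400,200),interpolation=2)
o=np.zeros((600,800,3),np.uint8); o[:400,:400]=A;o[:400,400:]=B;o[400:,:400]=C
cv2.imwrite("pics/crop1.png",o)
E
```

```text
(no output)
```

View pics/crop1.png

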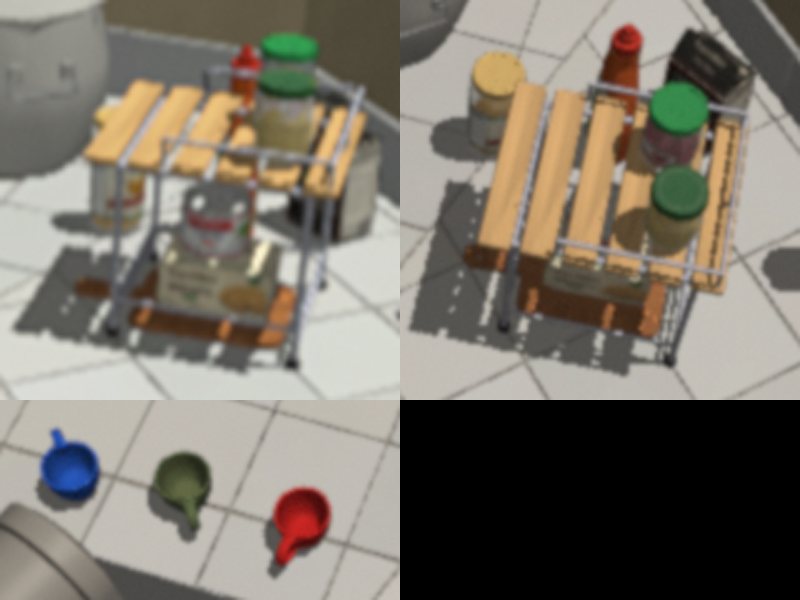

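```bash
python3 - <<'E'
from h import *
S=robot.get_calibration("scene");T=robot.get_calibration("top")
s=lambda u,v,z:print("S",onz(S,310+u*.3,180+v*.3,z).round(4))
t=lambda u,v,z:print("T",onz(T,310+(u-400)*.4,160+v*.4,z).round(4))
print("feet");s(112,328,.006);s(292,362,.006);t(503,325,.006);t(668,360,.006)
print("handle tip");s(76,285,.007);t(466,252,.007)
print("deck front corners top");t(521,84,.21);t(481,245,.21);s(138,81,.21);s(89,158,.21)
print("deck back near corner");t(722,290,.21);t(690,275,.21)
print("mug rim");
for (u,v) in ((155,482),(211,482),(183,454)): print(onz(T,130+u*.4,225+(v-400)*.4,.052).round(4))
print("handle end",onz(T,130+194*.4,225+127*.4,.03))
E
```

```text
feet
S [ 0.531  -0.1135  0.006 ]
S [ 0.5438 -0.3027  0.006 ]
T [ 0.5305 -0.114   0.006 ]
T [ 0.5453 -0.3014  0.006 ]
handle tip
S [ 0.5989 -0.0469  0.007 ]
T [ 0.6069 -0.0471  0.007 ]
deck front corners top
T [ 0.7134 -0.07    0.21  ]
T [ 0.5108 -0.0859  0.21  ]
S [ 0.7095 -0.0694  0.21  ]
S [ 0.5017 -0.091   0.21  ]
deck back near corner
T [ 0.5355 -0.3289  0.21  ]
T [ 0.5422 -0.2947  0.21  ]
mug rim
[0.4673 0.3359 0.052 ]
[0.4866 0.2761 0.052 ]
[0.5106 0.3203 0.052 ]
handle end [0.43762854 0.27971321 0.03      ]
```

Olive cup (top px 203,258) is the one meant; blue (158,252) and red (250,273) are excluded by colour. The rack opens towards world +y, with the handle tip at top px (338,260). The moves can't tilt the hand, so I'll first draw the handle part-way out with a pressing fingertip from outside the overhang, then grip it. I'll look at the cup on the way.

```bash
python3 -m handwheel '[[5,-4,0,7],[10,-8,0,14],[15,-12,0,20],[20,-16,0,26],[25,-20,0,26],[25,-20,0,26],[25,-20,0,26],[25,-20,0,26],[25,-20,0,26]]' 0
cat > cup.py <<'E'
from h import *
def cup(n,z=.052,im=None,c=None):
    c=c or robot.get_calibration(n); im=robot.capture(n) if im is None else im
    h=cv2.cvtColor(im,cv2.COLOR_BGR2HSV); m=cv2.inRange(h,(28,50,20),(52,255,200))
    k,l,s,ce=cv2.connectedComponentsWithStats(m)
    for i in range(1,k):
        if s[i,4]>100: print(n,s[i],ce[i].round(1),onz(c,*ce[i],z).round(4))
    return im,m
E
python3 - <<'E'
from cup import *
print(robot.get_state()["joint_positions"].round(1))
im,m=cup("wrist");cv2.imwrite("pics/w1.png",im); cv2.imwrite("pics/w1m.png",m)
cup("top")
E
```

```text
t: 1.05
ee_pos: [0.4516, 0.3118, 0.4042]
ee_rot: [180.0, -0.1, -175.6]
wrist_force: [0.3, 0.9, 0.1]
finger_gap: 0.0852
grasp_force: 0.0
[-41.9  17.7   7.2  87.   -2.3  75.5  60. ]
wrist [ 285  191   72   93 3066] [321.6 241.2] [0.4744 0.314  0.052 ]
top [197 246  17  22 194] [206.9 255. ] [0.4885 0.2998 0.052 ]
```

View pics/w1.png

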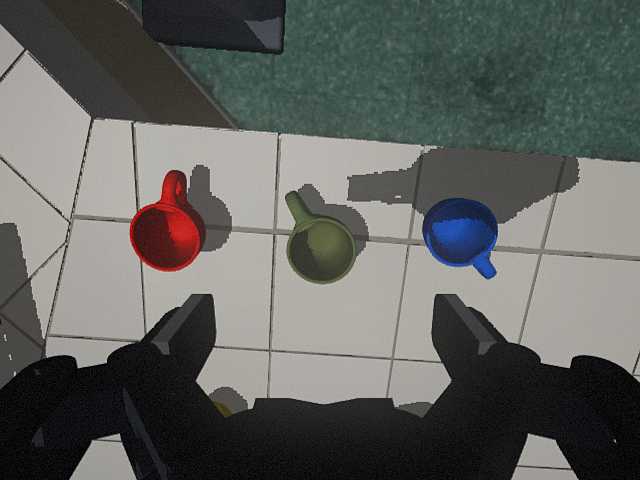

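```bash
python3 - <<'E'
from h import *
c=robot.get_calibration("wrist")
a=onz(c,321,249,.052);b=onz(c,291,197,.03);print(a,b,np.degrees(np.arctan2(*(b-a)[1::-1])))
E
python3 -m handwheel '[[4,-5,0,0],[8,-10,0,0],[12,-15,0,0],[15,-20,0,0],[15.5,-25,0,0],[15.5,-26,0,0],[15.5,-26,0,0],[15.5,-26,0,0],[15.5,-26,0,0]]'
python3 - <<'E'
from h import *
print(robot.get_state()["joint_positions"].round(1))
np.save("c2.npy",robot.get_calibration("wrist"),allow_pickle=True)
cv2.imwrite("pics/w2.png",robot.capture("wrist"))
E
```

```text
[0.48073943 0.31585531 0.052     ] [0.43823026 0.28370444 0.03      ] -142.8987700664913
t: 2.05
ee_pos: [0.6063, 0.0548, 0.4045]
ee_rot: [179.8, -0.0, -175.3]
wrist_force: [0.4, 1.1, 0.6]
finger_gap: 0.0852
grasp_force: 0.0
[-16.3  25.1  14.4  77.   -6.3  78.7  92.7]
```

View pics/w2.png

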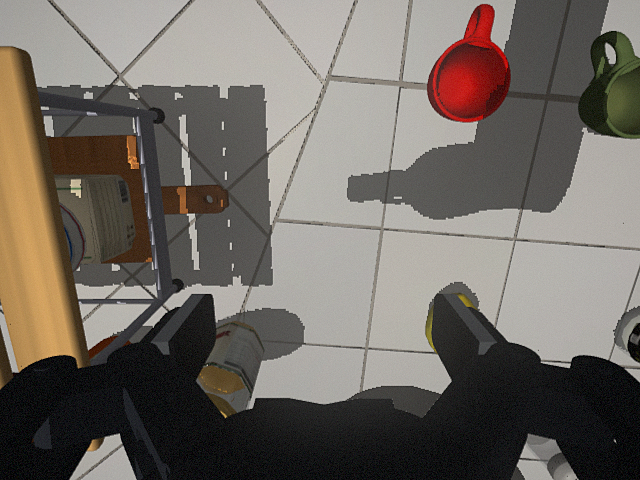

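The handle's tip is at px (228,199) and its root at (165,200); the guard-rail post feet are at (158,117) and (178,286), and the honey jar's top is at (228,380).

```bash
python3 - <<'E'
from h import *
c=np.load("c2.npy",allow_pickle=True).item()
for n,u,v,z in(("tip",228,199,.01),("tipA",226,188,.01),("tipB",226,211,.01),("root",168,200,.01),("rootA",166,187,.01),("rootB",168,213,.01),("foot1",158,116,.004),("foot2",178,286,.004),("honeytop",220,392,.14),("deckedgenear",32,52,.2),("deckedge2",62,200,.2),("honeybase",240,335,.0),("lemon",445,310,.03)):
    print(n,onz(c,u,v,z).round(4))
E
```

```text
tip [ 0.605  -0.0388  0.01  ]
tipA [ 0.594  -0.0409  0.01  ]
tipB [ 0.6174 -0.0406  0.01  ]
root [ 0.6109 -0.099   0.01  ]
rootA [ 0.598  -0.1006  0.01  ]
rootB [ 0.6243 -0.0994  0.01  ]
foot1 [ 0.5307 -0.1087  0.004 ]
foot2 [ 0.7065 -0.0934  0.004 ]
honeytop [ 0.7287 -0.0106  0.14  ]
deckedgenear [ 0.5133 -0.0774  0.2   ]
deckedge2 [ 0.5777 -0.0713  0.2   ]
honeybase [ 0.7633 -0.0254  0.    ]
lemon [0.6991 0.192  0.03  ]
```

```bash
python3 -m handwheel '[[-0.2,0,-4,0],[-0.4,0,-8,0],[-0.4,0,-12,0],[-0.4,0,-16,0],[-0.4,0,-19,0],[-0.4,0,-21,0],[-0.4,-1,-21.4,0],[-0.4,-3,-21.4,0],[-0.4,-5,-21.4,0],[-0.4,-5.8,-21.4,0],[-0.4,-5.8,-21.4,0],[-0.4,-5.8,-21.4,0],[-0.4,-5.8,-21.4,0]]'
python3 - <<'E'
from h import *
im=np.hstack([robot.capture("wrist"),cv2.resize(robot.capture("scene")[220:300,300:380],(480,480),interpolation=2)])
cv2.imwrite("pics/w3.png",cv2.resize(im,(800,343)))
E
```

```text
t: 3.4
ee_pos: [0.603, -0.0043, 0.191]
ee_rot: [179.9, 0.0, -175.4]
wrist_force: [0.4, 0.9, 0.8]
finger_gap: 0.0852
grasp_force: 0.0
```

View pics/w3.png

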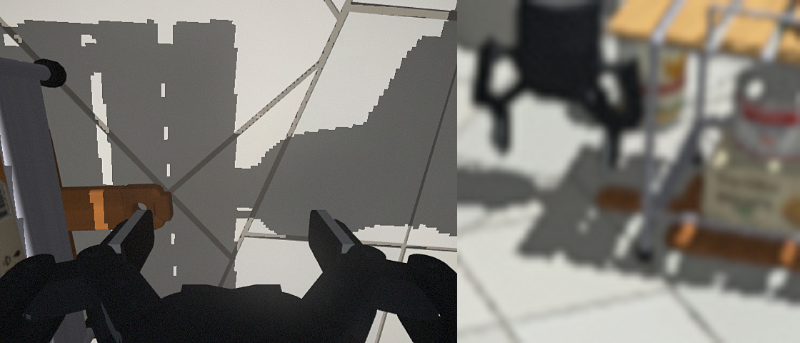

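The inboard fingertip is over the handle's end, left of its tip at px (172,203) in the combined view. I'll move in slightly and press down.

```bash
python3 -m handwheel '[[0,-0.4,-0.6,0],[0,-0.4,-1.2,0],[0,-0.4,-1.6,0],[0,-0.4,-1.8,0],[0,-0.4,-1.8,0],[0,-0.4,-1.8,0]]'
python3 -m handwheel '[[0,0,-0.1,0],[0,0,-0.2,0],[0,0,-0.3,0],[0,0,-0.3,0],[0,0,-0.3,0]]'
```

```text
t: 4.1
ee_pos: [0.6029, -0.0103, 0.1727]
ee_rot: [180.0, 0.0, -175.5]
wrist_force: [-0.6, -0.5, 0.6]
finger_gap: 0.0854
grasp_force: 0.0
t: 4.6
ee_pos: [0.603, -0.0103, 0.1704]
ee_rot: [180.0, 0.0, -175.5]
wrist_force: [-2.4, 1.5, 5.5]
finger_gap: 0.0857
grasp_force: 2.7
```

```bash
python3 -m handwheel '[[0,0,-0.1,0],[0,0,-0.15,0],[0,0,-0.15,0]]'
python3 -m handwheel '[[0,0.1,-0.05,0],[-0.02,0.3,-0.05,0],[-0.04,0.5,-0.05,0],[-0.06,0.7,-0.05,0],[-0.09,1.0,-0.05,0],[-0.09,1.0,-0.05,0]]'
python3 - <<'E'
from h import *
im=np.hstack([robot.capture("wrist"),cv2.resize(robot.capture("scene")[200:300,300:400],(480,480),interpolation=2)])
cv2.imwrite("pics/w4.png",cv2.resize(im,(800,343)))
E
```

```text
t: 4.9
ee_pos: [0.603, -0.0104, 0.1703]
ee_rot: [180.0, 0.0, -175.5]
wrist_force: [-4.7, 0.1, 13.2]
finger_gap: 0.0855
grasp_force: 6.5
t: 5.5
ee_pos: [0.6033, -0.0048, 0.17]
ee_rot: [-179.6, 0.3, -175.7]
wrist_force: [-1.0, -5.4, 9.0]
finger_gap: 0.0852
grasp_force: 4.8
```

View pics/w4.png

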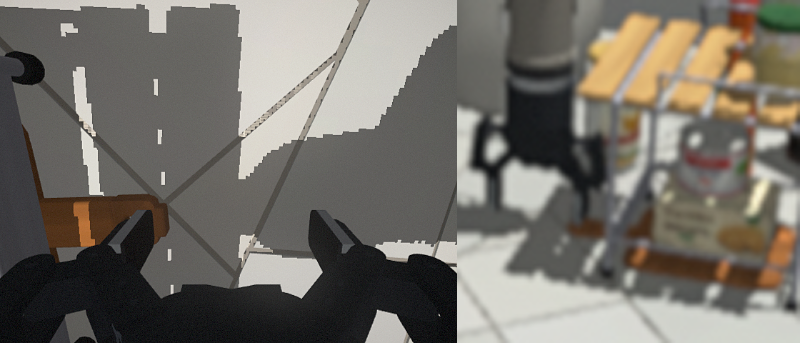

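```bash
cat > tip.py <<'E'
from h import *
def tip():
    c=robot.get_calibration("wrist"); im=robot.capture("wrist")
    h=cv2.cvtColor(im,cv2.COLOR_BGR2HSV); m=cv2.inRange(h,(5,130,50),(18,255,255)); m=cv2.morphologyEx(m,0*0+cv2.MORPH_OPEN,np.ones((7,7)))
    k,l,s,ce=cv2.connectedComponentsWithStats(m); 
    L=np.isin(l,[i for i in range(1,k) if s[i,4]>800]); y,x=np.nonzero(L); u=x.max(); v=np.median(y[x>u-4]); print("tip px",u,v,onz(c,u,v,.01).round(4), robot.get_state()["wrist_force"].round(1))
    return im
E
python3 -c "
from tip import *
tip()"
```

```text
tip px 189 285.0 [ 0.5947 -0.0564  0.01  ] [-0.8 -5.8  9.9]
```

```bash
sed -i 's/(5,130,50),(18/(3,110,20),(20/; s/s\[i,4\]>800/s[i,4]>2500/' tip.py; python3 -c "
from tip import *
im=tip(); print(onz(robot.get_calibration('wrist'),234,304,.01)); print(cv2.cvtColor(im[296:310:4,200:250:4],40)[1].tolist())"
```

```text
tip px 235 312.0 [ 0.6048 -0.0387  0.01  ] [-1.2 -5.6  9.5]
[ 0.6013601 -0.0390802  0.01     ]
[[140, 57, 40], [166, 132, 29], [130, 24, 32], [150, 25, 31], [14, 155, 74], [12, 158, 84], [14, 160, 83], [13, 129, 73], [7, 132, 56], [75, 11, 97], [8, 25, 81], [10, 28, 82], [13, 28, 83]]
```

```bash
python3 -m handwheel '[[0,0,0.5,0],[0,-1,0.6,0],[0.1,-1.6,0.6,0],[0.1,-1.6,0.4,0],[0.1,-1.6,0.1,0],[0.1,-1.6,-0.1,0],[0.1,-1.6,-0.2,0],[0.1,-1.6,-0.3,0],[0.1,-1.6,-0.35,0],[0.1,-1.6,-0.35,0],[0.1,-1.6,-0.35,0]]'
```

```text
t: 6.8
ee_pos: [0.603, -0.0175, 0.17]
ee_rot: [-180.0, 0.0, -175.6]
wrist_force: [-12.5, 0.3, 33.8]
finger_gap: 0.0855
grasp_force: 16.6
```

```bash
python3 -m handwheel '[[0,0.3,0,0],[-0.05,0.6,0,0],[-0.1,0.9,0,0],[-0.1,1.2,0,0],[-0.1,1.5,0,0],[-0.15,1.8,0,0],[-0.2,2.1,0,0],[-0.2,2.3,0,0],[-0.2,2.3,0,0]]'; python3 -c "
from tip import *
cv2.imwrite('pics/w5.png',tip())"
```

```text
t: 7.7
ee_pos: [0.6047, -0.0007, 0.1697]
ee_rot: [-179.3, 0.7, -175.7]
wrist_force: [-0.8, -10.0, 19.5]
finger_gap: 0.0854
grasp_force: 9.7
tip px 230 316.0 [ 0.6092 -0.037   0.01  ] [-0.3 -9.7 20. ]
```

```bash
python3 - <<'E'
from h import *
c=robot.get_calibration("scene");im=robot.capture("scene");p=robot.get_state()["ee_pos"]
for z in(.15,.18,.20,.22,.25):
    q=[p[0],p[1],z];u,v=proj(c,q);d=(np.array(c["R"])@q+c["t"])[2];f=240/np.tan(np.radians(c["fovy"])/2)
    print(z,u.round(1),v.round(1),"mm/px",round(1000*d/f,2)); 
    print(im[int(round(v)),int(u)-18:int(u)+19].mean(1).astype(int).tolist())
w=cv2.imread("pics/w5.png")
o=np.hstack([cv2.resize(w,(480,360)),cv2.resize(im[195:285,295:375],(320,360),interpolation=2)]);cv2.imwrite("pics/w6.png",o)
E
```

```text
0.15 322.6 227.0 mm/px 3.55
[98, 98, 99, 100, 99, 100, 100, 100, 89, 53, 25, 21, 23, 27, 32, 35, 39, 42, 46, 50, 50, 48, 43, 38, 37, 33, 31, 34, 58, 106, 141, 137, 123, 118, 122, 132, 140]
0.18 322.8 219.3 mm/px 3.53
[98, 100, 100, 99, 101, 102, 102, 102, 93, 69, 41, 32, 39, 45, 51, 56, 61, 65, 67, 69, 70, 69, 69, 65, 61, 54, 47, 46, 62, 86, 94, 93, 93, 117, 145, 150, 157]
0.2 322.9 214.1 mm/px 3.51
[102, 103, 104, 104, 106, 107, 107, 108, 99, 77, 66, 67, 70, 72, 73, 75, 75, 76, 77, 80, 83, 86, 88, 90, 93, 95, 101, 109, 118, 127, 115, 104, 101, 106, 127, 156, 176]
0.22 323.0 208.8 mm/px 3.49
[112, 111, 112, 113, 115, 116, 116, 108, 91, 72, 67, 70, 71, 74, 74, 75, 76, 78, 81, 83, 86, 87, 90, 91, 93, 94, 94, 102, 115, 120, 118, 117, 113, 110, 105, 105, 132]
0.25 323.3 200.8 mm/px 3.46
[119, 119, 121, 120, 121, 123, 119, 98, 67, 60, 66, 70, 71, 72, 75, 75, 75, 75, 76, 79, 83, 87, 90, 92, 94, 94, 95, 109, 129, 137, 136, 135, 134, 133, 131, 128, 120]
```

View pics/w6.png

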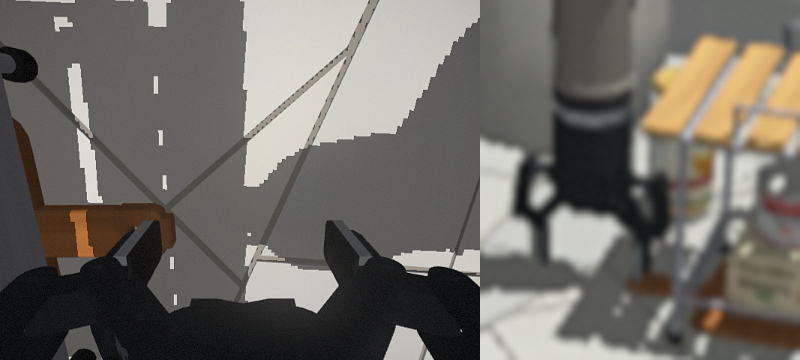

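```bash
python3 -m handwheel '[[0,0,0.5,0],[0,-1.4,0.6,0],[0.1,-2.6,0.6,0],[0.1,-2.6,0.4,0],[0.1,-2.6,0.1,0],[0.1,-2.6,-0.1,0],[0.1,-2.6,-0.3,0],[0.1,-2.6,-0.4,0],[0.1,-2.6,-0.4,0]]'; python3 -c "
from tip import *
tip()"
```

```text
t: 8.7
ee_pos: [0.6026, -0.0194, 0.1699]
ee_rot: [179.9, 0.1, -175.6]
wrist_force: [-19.4, 6.6, 56.1]
finger_gap: 0.0852
grasp_force: 29.3
tip px 272 324.0 [ 0.6075 -0.0371  0.01  ] [-19.    6.5  55.1]
```

```bash
python3 -m handwheel '[[0.1,0.4,-0.05,0],[0.1,0.8,-0.1,0],[0.1,1.2,-0.15,0],[0.05,1.6,-0.2,0],[0,2.0,-0.2,0],[0,2.4,-0.2,0],[-0.05,2.8,-0.2,0]]'; python3 -c "
from tip import *
tip()"
```

```text
t: 9.45
ee_pos: [0.6027, -0.0134, 0.1684]
ee_rot: [-178.2, 0.2, -176.4]
wrist_force: [-17.1, -28.9, 50.1]
finger_gap: 0.0852
grasp_force: 25.5
tip px 270 320.0 [ 0.6057 -0.037   0.01  ] [-17.  -23.6  52.4]
```

```bash
python3 -m handwheel '[[0.2,0.3,-0.1,0],[0.4,0.6,-0.1,0],[0.4,0.9,-0.1,0],[0.4,1.2,-0.1,0]]'; python3 -c "
from tip import *
tip()"
```

```text
t: 9.9
ee_pos: [0.61, -0.0045, 0.1682]
ee_rot: [-178.0, 0.8, -176.5]
wrist_force: [-8.4, -20.5, 46.8]
finger_gap: 0.0857
grasp_force: 22.9
tip px 264 319.0 [ 0.6144 -0.0311  0.01  ] [ -5.3 -26.6  43.8]
```

```bash
python3 -m handwheel '[[-0.1,0.4,-0.05,0],[-0.2,0.8,-0.1,0],[-0.2,1.2,-0.1,0],[-0.2,1.2,-0.1,0]]'; python3 -c "
from tip import *
cv2.imwrite('pics/w7.png',tip())"
```

```text
t: 10.35
ee_pos: [0.612, 0.0104, 0.1682]
ee_rot: [-178.1, 1.5, -176.2]
wrist_force: [-0.3, -26.6, 40.7]
finger_gap: 0.0854
grasp_force: 20.9
tip px 257 320.0 [ 0.619  -0.0184  0.01  ] [  0.1 -26.3  41.6]
```

```bash
python3 -m handwheel '[[0,0,0.6,0],[0,0,1.2,0],[0,0,2,0],[0,0,2,0],[0,0,2,0]]'; python3 -c "
from tip import *
im=tip(); s=robot.capture('scene')
o=np.hstack([cv2.resize(im,(480,360)),cv2.resize(s[195:285,295:375],(320,360),interpolation=2)]);cv2.imwrite('pics/w8.png',o);print(robot.get_state())"
```

```text
t: 10.9
ee_pos: [0.6026, 0.0335, 0.1749]
ee_rot: [180.0, -0.2, -175.4]
wrist_force: [0.5, 0.4, -0.8]
finger_gap: 0.0856
grasp_force: 0.0
tip px 166 308.0 [ 0.6057 -0.0278  0.01  ] [-0.3 -0.2 -0.3]
{'t': 11.0, 'joint_positions': array([-13.31605515,  36.6774033 ,  12.39319974,  93.35946676,
        -9.50493994,  51.15246567,  97.23961003]), 'joint_vel': array([ 0.04587348, -0.00503108,  0.2906047 , -0.23728432,  0.04969576,
       -0.06142129, -0.04835395]), 'joint_torque': array([ 4.44842514e-02, -4.70699716e+01,  3.15388665e+00, -1.83521694e+01,
        9.00451705e-03,  5.54634244e-03,  1.27368279e-03]), 'ee_pos': array([0.60266442, 0.03334728, 0.17486939]), 'ee_rot': array([ 1.79972725e+02, -1.55081218e-01, -1.75454570e+02]), 'wrist_force': array([ 0.00360975,  0.15553946, -0.74237937]), 'torque': array([ 0.03649199, -0.00237654,  0.00531693]), 'grasp_force': 0.0, 'finger_gap': 0.0853241648449734}
```

View pics/w8.png

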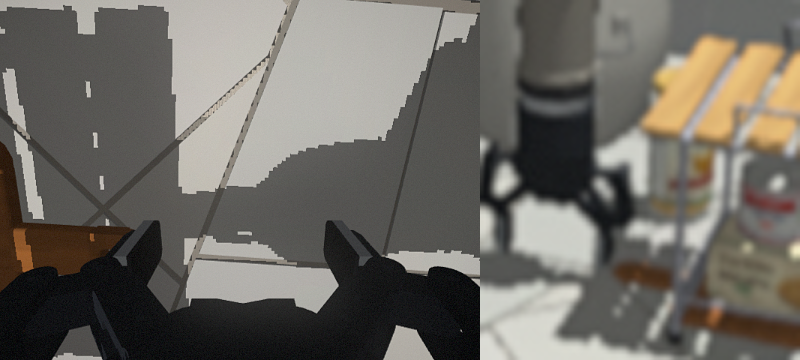

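```bash
python3 -m handwheel '[[0,1,3,-8],[0,2,6,-16],[0,3,8,-24],[0,3,8,-32],[0,3,8,-40],[0,3,8,-48],[0,3,8,-56],[0,3,8,-64],[0,3,8,-72],[0,3,8,-80],[0,3,8,-88],[0,3,8,-90],[0,3,8,-90],[0,3,8,-90]]'; python3 -c "
from tip import *
np.save('c9.npy',robot.get_calibration('wrist'),allow_pickle=True)
im=robot.capture('wrist'); cv2.imwrite('pics/w9.png',im);print(robot.get_state()['joint_positions'].round(1))"
```

```text
t: 12.4
ee_pos: [0.6032, 0.063, 0.2556]
ee_rot: [-179.9, 0.0, 94.6]
wrist_force: [-0.0, 0.0, -0.7]
finger_gap: 0.0855
grasp_force: 0.0
[-30.9  34.5  35.   89.9 -21.5  62.5  13.9]
```

View pics/w9.png

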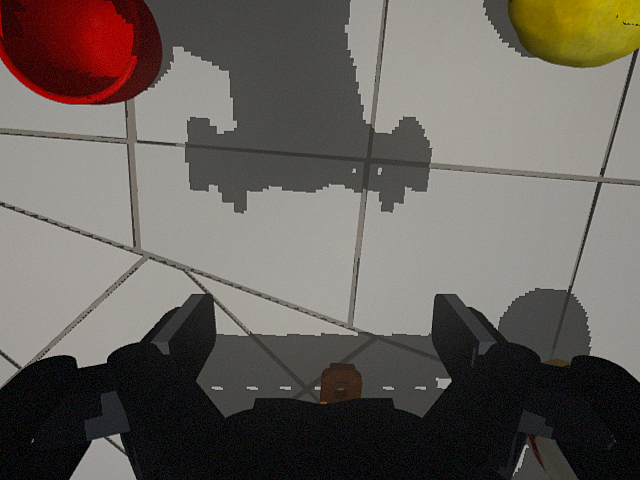

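The handle tip is at px (341,363), centred between the fingers. That was my last allowed view, so from here I'll measure by masks only.

```bash
python3 - <<'E'
from h import *
c=np.load("c9.npy",allow_pickle=True).item()
for p in((341,363),(321,385),(361,385)): print(onz(c,*p,.01).round(4))
E
```

```text
[ 0.6205 -0.0135  0.01  ]
[ 0.6084 -0.0318  0.01  ]
[ 0.6358 -0.0296  0.01  ]
```

```bash
python3 - <<'E'
from h import *
c=np.load("c9.npy",allow_pickle=True).item();im=cv2.imread("pics/w9.png")
m=cv2.inRange(cv2.cvtColor(im,40),(3,90,20),(20,255,255)); m[:, :300]=0; m[:,390:]=0
for v in range(360,410,5):
    x=np.nonzero(m[v])[0]
    if len(x)>10: print(v,x.min(),x.max(),onz(c,x.min(),v,.01).round(4),onz(c,x.max(),v,.01).round(4))
c=robot.get_calibration("scene");im=robot.capture("scene");m=cv2.inRange(cv2.cvtColor(im,40),(3,110,20),(18,255,170));m[:,:310]=0;m[:,410:]=0;m[:255]=0;m[300:]=0
y,x=np.nonzero(m);
for u in range(x.min(),x.max(),6):
    yy=y[x==u]
    if len(yy):print(u,yy.min(),yy.max(),onz(c,u,yy.min(),.008).round(3),onz(c,u,yy.max(),.008).round(3))
E
```

```text
365 332 353 [ 0.6145 -0.0155  0.01  ] [ 0.6287 -0.0144  0.01  ]
370 324 357 [ 0.6095 -0.0198  0.01  ] [ 0.6318 -0.018   0.01  ]
375 322 359 [ 0.6084 -0.0239  0.01  ] [ 0.6336 -0.0218  0.01  ]
380 322 360 [ 0.6087 -0.0278  0.01  ] [ 0.6347 -0.0257  0.01  ]
385 321 361 [ 0.6084 -0.0318  0.01  ] [ 0.6358 -0.0296  0.01  ]
390 321 361 [ 0.6087 -0.0359  0.01  ] [ 0.6362 -0.0336  0.01  ]
395 320 360 [ 0.6083 -0.04    0.01  ] [ 0.636  -0.0377  0.01  ]
400 320 367 [ 0.6086 -0.0441  0.01  ] [ 0.6413 -0.0414  0.01  ]
329 262 263 [ 0.616 -0.025  0.008] [ 0.609 -0.028  0.008]
335 261 265 [ 0.632 -0.043  0.008] [ 0.604 -0.053  0.008]
341 263 266 [ 0.627 -0.068  0.008] [ 0.606 -0.076  0.008]
347 272 275 [ 0.574 -0.11   0.008] [ 0.555 -0.117  0.008]
353 272 276 [ 0.583 -0.13   0.008] [ 0.557 -0.139  0.008]
359 274 278 [ 0.579 -0.154  0.008] [ 0.553 -0.163  0.008]
365 275 279 [ 0.581 -0.175  0.008] [ 0.555 -0.184  0.008]
371 266 280 [ 0.652 -0.175  0.008] [ 0.557 -0.205  0.008]
377 266 281 [ 0.661 -0.195  0.008] [ 0.559 -0.226  0.008]
383 279 283 [ 0.581 -0.241  0.008] [ 0.555 -0.248  0.008]
389 266 274 [ 0.679 -0.235  0.008] [ 0.623 -0.251  0.008]
```

```bash
python3 -m handwheel '[[1,-1,-2,-4.6],[1.9,-2,-5,-4.6],[1.9,-2.5,-8,-4.6],[1.9,-4,-8.2,-4.6],[1.9,-6,-8.2,-4.6],[1.9,-7.5,-8.2,-4.6],[1.9,-8.5,-8.2,-4.6],[1.9,-8.5,-8.2,-4.6],[1.9,-8.5,-8.2,-4.6],[1.9,-8.5,-8.2,-4.6]]' && python3 -m handwheel '[[0,0,0,0],[0,0,0,0],[0,0,0,0],[0,0,0,0],[0,0,0,0],[0,0,0,0],[0,0,0,0],[0,0,0,0],[0,0,0,0],[0,0,0,0]]' 1
```

```text
t: 13.5
ee_pos: [0.6226, -0.0208, 0.1744]
ee_rot: [180.0, -0.1, 90.0]
wrist_force: [-0.2, 0.3, 0.2]
finger_gap: 0.0852
grasp_force: 0.0
t: 14.5
ee_pos: [0.6226, -0.0222, 0.1745]
ee_rot: [180.0, -0.0, 89.9]
wrist_force: [-1.1, 1.3, 3.2]
finger_gap: 0.0248
grasp_force: 59.0
```

```bash
python3 -m handwheel '[[0,0.2,0,0],[-0.05,0.4,0,0.1],[-0.1,0.6,0,0.2],[-0.12,0.8,0,0.3],[-0.15,1,0,0.4],[-0.2,1.25,0,0.5],[-0.23,1.5,0,0.6],[-0.27,1.75,0,0.7],[-0.3,2,0,0.8],[-0.35,2.25,0,0.9],[-0.4,2.5,0,1],[-0.43,2.75,0,1],[-0.46,3,0,1],[-0.5,3.25,0,1.2],[-0.55,3.5,0,1.2],[-0.58,3.75,0,1.2],[-0.6,4,0,1.3],[-0.65,4.25,0,1.3],[-0.7,4.5,0,1.3],[-0.7,4.5,0,1.3]]'
cat > chk.py <<'E'
from h import *
# tin/carton in scene: red label blob; board outline
c=robot.get_calibration("scene");im=robot.capture("scene");h=cv2.cvtColor(im,40)
m=cv2.inRange(h,(3,110,20),(18,255,170));m[:,:290]=0;m[:,410:]=0;m[:240]=0;m[300:]=0
k,l,s,ce=cv2.connectedComponentsWithStats(m)
print([(s[i].tolist()) for i in range(1,k) if s[i,4]>8])
r=cv2.inRange(h,(170,110,60),(180,255,255))|cv2.inRange(h,(0,150,60),(3,255,255)); r[:,:350]=0;r[:,400:]=0;r[:215]=0;r[262:]=0
k,l,s,ce=cv2.connectedComponentsWithStats(r);print("red label",[(s[i].tolist(),ce[i].round(1).tolist()) for i in range(1,k) if s[i,4]>2])
a=cv2.cvtColor(cv2.imread("pics/scene0.png"),6).astype(int);b=cv2.cvtColor(im,6).astype(int)
t=b[205:280,345:405];best=[]
for n,(y0,y1,x0,x1) in {"tin":(234,254,364,386),"carton":(254,272,358,394)}.items():
    tp=cv2.imread("pics/scene0.png")[y0:y1,x0:x1]; res=cv2.matchTemplate(im[200:300,330:420],tp,cv2.TM_CCOEFF_NORMED);_,v,_,p=cv2.minMaxLoc(res);print(n,round(v,3),"shift px",p[0]+330-x0,p[1]+200-y0)
E
python3 chk.py
```

```text
t: 16.5
ee_pos: [0.6156, 0.0214, 0.1745]
ee_rot: [179.9, 0.2, 91.1]
wrist_force: [1.6, -6.9, 2.2]
finger_gap: 0.0247
grasp_force: 58.9
[[378, 240, 8, 11, 74], [320, 258, 23, 17, 187], [368, 264, 13, 7, 65], [346, 272, 29, 9, 126]]
red label []
tin 0.452 shift px -14 16
carton 0.674 shift px -12 -1
```

```bash
python3 - <<'E'
import cv2,numpy as np
from workcell import robot
im=robot.capture("scene");cv2.imwrite("pics/s10.png",im);a=cv2.imread("pics/scene0.png")
for q in(a,im):
    g=cv2.cvtColor(q,6)[228:282:2,340:404:1]
    for r in g: print("".join(" .:-=+*#%@"[min(9,v*10//220)] for v in r))
    print()
E
```

```text
. . . .     .       .              .          .  ...         
           .     .          ..    .  ..                         
  .  .   ...     .            .  .   .   .      .               
     .            .        .          .  .            .        .
  .. .   .        .         .                                   
          . ..        .                               .   .     
              .    .                    .                       
          .        .    .    .           .    .   .    . .      
 ..   .  .          .           ...   .  .    .                 
                    .  .                   .                    
..  . .     .        .   . .       .       .                    
  . ..        .               . ....  .. .                      
 .         .      .                    .  .          ..         
 .   .                      .      .           . . ..         . 
.                 .  .          .     ..           .            
         .. ..      ...   ..   ..  ..   ..    .   .             
         ...   .     .                ....                  .  
[... 1774 characters left out ...]
.                       .      . ...            
.    ..      .        .      .          .           ..       .  
.      .. .                              .                  ..  
 ...   .     .              .            .                  .   
        ..  .     .           .                          .   .  
     .           .        .  .  .  ...                          
  .    ..       ...        ..                     .       .     
. .  .          .      ........                       .         
                           ......  .               ....    .    
                                   .            .     ..        
<stdin>:6: RuntimeWarning: overflow encountered in scalar multiply
```

uint8 overflow; fix.

```bash
cat > asc.py <<'E'
import cv2,sys
def asc(q):
    g=cv2.cvtColor(q,6)[226:284:2,340:404].astype(int)
    for r in g: print("".join(" .:-=+*#%@"[min(9,v*10//200)] for v in r))
    print()
if __name__=="__main__":
    for f in sys.argv[1:]: asc(cv2.imread(f))
E
python3 asc.py pics/scene0.png pics/s10.png
```

```text
@@@@@%%%@@@@@@@@@@#*%@@@@@@@@@@@@@#+=========+++*##*****####**+=
++***#%%###%%@@%%#*#@@@%@@@@@@@@@@%##%#+=-----=*##+===+++++++++*
++++++**+==++++++*#%%*++*#####%%@@%%%%%%%####+=*%#+++++++*#*=:=*
****+++*****++**+++***++++++++*%@%*++***#####+=*#%%%@@@@@@@*--*%
****+++++++++#@@#+#@@@@@@%%#*+++++=======++**#*+++*#%@%%##*=:+#%
****+++*++==+#@@#*%@@@@@@%*+================++++++++++++**#+==+*
***++=+*+++=+#@@**@@@@@@%+===++===============+#@@@@@@%#+=++====
*+==========*%@@**@@@@@@#+=*%@@*========+++===*@@@@@@@@@+:..:-==
*+=====++***#%@%**@@@@@%*==+##*========+#%%*==*%@@%%%#*=-.  .-==
++++===+***+*%%#*#@@@@@@*=======++====++**+====+++=====-:....-==
========+++*%@@#+*%%%@%#+==----========+**++==++========-::.:-=-
+++++=++++*#%@%+=====+===++===--------==++=-=*%@@%*+======---==-
+**++++*#%@@@%*==*#%#*===+++++==++=++***++===*@@@@@@@%*+=======-
@@@%**%@@@@@%*=-+#%@%*+===+++++++++******+===+*#@@@@%%%%%#+=====
@@@#+*%@@@@%+=-=+%@%*++=====+++++++****+++====#@@@@*=+*###*++==+
*++==+#%%@%*=--:-+###%%+========+++++++======*@@@@*+=+#@@@@@*+*#
=======+**==-----=+*##*+==+====+*%%*+===+++++%@@@*+==*%@@@@@
[... 1970 characters left out ...]
==+++++++++++***++++++==-=++++*#%%@@@@@@@@@@@%*#@@
:::-=+==-=++++=========+++**++==========+++*++==++++*#%%@@@#+#@@
::-===---=+++++++====+++++++=============++++========*%%@@%+=*%@
:-++==----===+++++++++++***++=============++========*@@@@@@*+*%@
-=++===----=+***+=+++++++++++++====--=--===========*%@@@@@%*+#@@
=+===--::::-=++=--========+==++++===++============*%@@@@@@#+#@@@
---==-:::::-=+=-:::::::-------=========++========+#@@@@@@@*+#%@@
+--==-------==-::::::::::::::::::::-=++++========+%@@@@@@*=+#@@@
=-:----==*##+----------::::::::::::+#@#+========+#######+==*%@@@
=-:::-==+%@%+========-=-------:::-=#@@*========+#@@@@@@%*++*@@@@
====--==*%%*===================-==#%%*=========#%@@@@@@#+++#@@@@
```

Tin and carton have ridden forward together, still stacked upright. Continuing the draw.

```bash
python3 -m handwheel '[[-0.05,0.3,0,0.1],[-0.1,0.6,0,0.2],[-0.15,0.9,0,0.3],[-0.2,1.2,0,0.4],[-0.25,1.5,0,0.5],[-0.3,1.8,0,0.6],[-0.35,2.1,0,0.7],[-0.4,2.4,0,0.8],[-0.45,2.7,0,0.9],[-0.5,3,0,1],[-0.55,3.3,0,1.1],[-0.6,3.6,0,1.2],[-0.65,3.9,0,1.3],[-0.7,4.2,0,1.4],[-0.72,4.5,0,1.5],[-0.75,4.8,0,1.6],[-0.8,5.1,0,1.7],[-0.85,5.4,0,1.8],[-0.9,5.7,0,1.9],[-0.95,6,0,2]]'
python3 -c "
import cv2
from workcell import robot
from asc import asc
im=robot.capture('scene');asc(im)"
```

```text
t: 18.6
ee_pos: [0.6061, 0.0789, 0.1744]
ee_rot: [180.0, 0.4, 93.0]
wrist_force: [0.5, -9.3, 3.0]
finger_gap: 0.0249
grasp_force: 58.8
@@@@@%%%%@@@@@@@@%#*%@@@@@@@@@@@@%#+==========++*#******###***+=
+++**#%%###%%%@%%#*#@@%%%@@@@@@@@@%##%#+=-----=*##+===+++++++++*
+++++++*+==++++++*#%%*++*######%@@%%%%%%#####+=*##+++++++*#*=:=*
+***+=++****++**+=+*+====+++++*%@%*++***#####+=*#%%%@@@@@@%*--*%
****+++++++++#@@*+*#*+=========+++========++***+++*#%@%###*=:+#%
****+++++===+#@@#*%@#+==============-===-===+++++++++++++**+==+*
*++++=+++++=+#@@*+*+========+++========-------+#@@@@%%%#+=++====
*+==========*%@@*==========+#@%*=====--------=*@@@@@@@@@+:..:-==
*+=====+++**#%@%+==--=====++**++=++===-------=*%@@%%%#*=:.  .-==
++++===+**++*%%#+==-----========+++==--------==+++=====-:....-==
========+++*%@%*+=++=======----=++=----------=++========-:..:-=-
++++===+++*#%%#+==+++++++++=+++*++===--------*%@@%*+======---==-
+**++=+*#%@@@#+====+++++++++****+++==========*%@@@@@@#*+=======-
@@@%+*%@@@@@#+========++++++++++++=====+++====*#%%%%%%%%##+=====
@@@#+*%@@@%*=========+++=========+#@@*++++++=+#@@@@@%%%
[... 219 characters left out ...]
==+++++++++++***++++++==-=++++*#%%@@@@@@@@@@@#*#@@
:::-=++=-=++++=========+++**++==========++++++==++++*#%%@@@#+#@@
::-===---=+++++++====+++++++=============++++========*%%@@%+=*%@
:-=+==----===+++++++++++***++============+++========*@@@@@@*+*%@
-+++====---==***+=+++++++++++++====-----===========*%@@@@@%*+#@@
=++==--::::-=++=--=======++++++++==+++============*%@@@@@@#+#@@@
==-==-:::::-=+=-::::--==++=============++========+#@@@@@@@*+#%@@
=--==------===-::::--==+**+==========+*++========+#@@@@@@*=+#@@@
=-:---===+##+------================*%@#+========+#######+==*%@@@
=-:.:-==+%@%+=====================*%@@*========+#@@@@@@%*++*@@@@
====--==*%%*=====================+#%%*=========*%@@@@@@#+++#@@@@
```

```bash
python3 -m handwheel '[[-0.05,0.25,0,0.1],[-0.07,0.5,0,0.2],[-0.1,0.75,0,0.3],[-0.13,1,0,0.4],[-0.15,1.2,0,0.5],[-0.18,1.4,0,0.6],[-0.2,1.6,0,0.7],[-0.23,1.8,0,0.8],[-0.26,2,0,0.9],[-0.3,2.2,0,1],[-0.32,2.4,0,1],[-0.35,2.6,0,1],[-0.38,2.8,0,1.1],[-0.4,3,0,1.1],[-0.43,3.2,0,1.1],[-0.45,3.4,0,1.2],[-0.48,3.6,0,1.2],[-0.5,3.8,0,1.2],[-0.53,4,0,1.2],[-0.55,4.2,0,1.2]]' && python3 -m handwheel '[[-0.02,0.2,0,0.1],[-0.05,0.4,0,0.2],[-0.08,0.6,0,0.2],[-0.1,0.8,0,0.3],[-0.13,1,0,0.3],[-0.16,1.2,0,0.4],[-0.18,1.4,0,0.4],[-0.2,1.6,0,0.5],[-0.22,1.8,0,0.5],[-0.24,2,0,0.6],[-0.26,2.2,0,0.6],[-0.28,2.4,0,0.6],[-0.3,2.6,0,0.7],[-0.32,2.8,0,0.7],[-0.34,3,0,0.8],[-0.36,3.2,0,0.8],[-0.36,3.2,0,0.8],[-0.36,3.2,0,0.8]]'
python3 -c "
import cv2
from workcell import robot
from asc import asc
im=robot.capture('scene');asc(im)"
```

```text
t: 20.65
ee_pos: [0.6005, 0.1246, 0.1745]
ee_rot: [180.0, 0.0, 94.4]
wrist_force: [0.1, -4.7, 5.4]
finger_gap: 0.0246
grasp_force: 59.2
t: 22.45
ee_pos: [0.5967, 0.1577, 0.1745]
ee_rot: [-180.0, -0.1, 95.2]
wrist_force: [1.2, -4.4, 5.9]
finger_gap: 0.0251
grasp_force: 59.3
@@@@@%%%%@@@@@@@@%#*%@@@@@@@@@@@@%#+=========+++*#******###***+=
+++**#%%###%%%@%##*#@@%%%@@@@@@@@@%##%#+=-----=*##+====++++++++*
+++++++*+==++++++*#%%*++*######%@@%%%%%%#####+=*##+++++++*#*=:=*
+***+=++****++**+=+***++++++++*%@%*++***#####+=*#%%%@@@@@@%*--*%
****+++++++++#@@*+#%@@%%#**++++***=======+++***+++*#%@%###*=:+#%
****+++++===+#@@#*#%#*++=======+========-===+++++++++++++**+==+*
+++++=++++==+#@@*+*+===================-------+#@@@@%%%#+=++====
*+==========*%@@*++=========+=========-------=*@@@@@@@@%+:..:-==
*+=====+++**#%@%+=========+#%*+========------=*%@@%%%#*=:.  .-==
++++===++*++*%%#+=========+**+========-------==+++=====-:....-==
========+++*%@@#+===----=========++++=-------=++========-::.:-=-
++++==++++*#%@#+===+==----------=++=---------*%@@%*+======---==-
+**++=+*#%@@@%*====++++===+==++++++====-----=*
[... 358 characters left out ...]
==========+++**++***++=--====+*##%@@@@@@@@@@@#*#@@
::--=+*=-=+++==++++++++++++***++++++=--==++**+==++++*#%%@@@#+#@@
:-====---=+++=========++++**+++=========++**+========*%%%@%+=*%@
-+#*==--==+++++++====+++++++=============+++========*@@@@@@*+*%@
=#%*========+***+++++++****+=============++========*%@@@@@%*+#@@
%@%+=-======+**+=+++===++++++====-----============*%@@@@@@#+#@@@
%%+========*%@#+========++++===========++========+#@@@@@@@*+#%@@
*========+*%@@*========+##*+=========+*++========+%@@@@@@*=+#@@@
=-:---===#@@%*=====================*%@#+========+#######+==*%@@@
=-:.:-==+%@%+=====================+%@@*========+#@@@@@@%*++*@@@@
====--==*%%*=====================+#%%*=========*%@@@@@@#+++#@@@@
```

Board is out, the stack has settled upright. Release, rise and go above the cup.

```bash
python3 -m handwheel '[[0,0,0,0],[0,0,0,0],[0,0,0,0],[0,0,0,0],[0,0,0,0],[0,0,0,0],[0,0,1,0],[0,0,3,0],[0,0,6,0],[0,0,10,0],[0,0,14,0],[0,0,17,0],[0,0,17,0]]' 0 && python3 -m handwheel '[[-2,3,0,-8],[-4,6,0,-16],[-6,9,0,-24],[-9,12,0,-32],[-11.5,15,0,-40],[-11.5,15.8,0,-48],[-11.5,15.8,0,-56],[-11.5,15.8,0,-58],[-11.5,15.8,0,-58],[-11.5,15.8,0,-58]]'
cat > rim.py <<'E'
from h import *
c=robot.get_calibration("wrist");im=robot.capture("wrist");p=robot.get_state()
h=cv2.cvtColor(im,40); m=cv2.inRange(h,(28,50,15),(52,255,200)); m=cv2.morphologyEx(m,cv2.MORPH_CLOSE,np.ones((9,9)))
k,l,s,ce=cv2.connectedComponentsWithStats(m); i=1+np.argmax(s[1:,4]); print(s[i],ce[i].round(1))
b=cv2.morphologyEx((l==i).astype(np.uint8),cv2.MORPH_OPEN,cv2.getStructuringElement(2,(31,31)))
cn=max(cv2.findContours(b,0,1)[0],key=len); (u,v),(a,bb),_=cv2.fitEllipse(cn)
X=onz(c,u,v,.045); print("body",u,v,a,bb,X.round(4))
y,x=np.nonzero((l==i)&(b==0)); d=np.hypot(x-u,y-v); j=d.argmax(); H=onz(c,x[j],y[j],.03); print("handle",x[j],y[j],H.round(4),np.degrees(np.arctan2(H[1]-X[1],H[0]-X[0])).round(1)); print("tcp",p["ee_pos"].round(4),p["ee_rot"].round(1),"joints",p["joint_positions"].round(1))
E
python3 rim.py
```

```text
t: 23.8
ee_pos: [0.5986, 0.156, 0.3509]
ee_rot: [179.3, -0.1, 95.2]
wrist_force: [1.3, -0.3, 0.3]
finger_gap: 0.0856
grasp_force: 0.0
t: 24.8
ee_pos: [0.4817, 0.3145, 0.3441]
ee_rot: [-180.0, 0.0, 37.2]
wrist_force: [-0.4, 0.4, 0.2]
finger_gap: 0.0852
grasp_force: 0.0
[    0   295   640   185 41703] [323.4 419.5]
body 305.7049255371094 429.0954284667969 53.76203918457031 63.452491760253906 [0.3253 0.2178 0.045 ]
handle 639 379 [0.54   0.0027 0.03  ] -45.1
tcp [0.4818 0.3144 0.3441] [-180.     0.    37.2] joints [-68.6  29.1  49.5  89.4 -22.9  72.2 -68.4]
```

```bash
sed -i 's/(28,50,15)/(28,75,30)/; s/(9,9)))/(5,5))); m[400:]=0; m[:,:200]=0; m[:,450:]=0/' rim.py; python3 rim.py
```

```text
[ 285  190   86  108 3370] [323.  234.5]
body 319.7818908691406 223.80242919921875 44.091766357421875 54.02177429199219 [0.4832 0.3212 0.045 ]
handle 328 297 [0.4338 0.2755 0.03  ] -137.1
tcp [0.4819 0.3144 0.3442] [-180.     0.    37.2] joints [-68.6  29.1  49.5  89.4 -22.9  72.2 -68.4]
```

```bash
python3 - <<'E'
from h import *
c=robot.get_calibration("wrist")
for p,z in (((328,232),.052),((285,232),.052),((371,232),.052),((328,190),.052),((328,297),.03)): print(onz(c,*p,z).round(4))
E
```

```text
[0.4833 0.3135 0.052 ]
[0.464 0.339 0.052]
[0.5026 0.2881 0.052 ]
[0.508  0.3325 0.052 ]
[0.4339 0.2755 0.03  ]
```

```bash
python3 -m handwheel '[[0.15,-0.1,-3,0],[0.15,-0.1,-6,0],[0.15,-0.1,-9,0],[0.15,-0.1,-12,0],[0.15,-0.1,-14,0],[0.15,-0.1,-15.2,0],[0.15,-0.1,-15.7,0],[0.15,-0.1,-15.7,0],[0.15,-0.1,-15.7,0]]' && python3 -m handwheel '[[0,0,0,0],[0,0,0,0],[0,0,0,0],[0,0,0,0],[0,0,0,0],[0,0,0,0],[0,0,0,0],[0,0,0,0]]' 1
```

```text
t: 25.8
ee_pos: [0.484, 0.3138, 0.1883]
ee_rot: [180.0, -0.1, 37.2]
wrist_force: [-0.2, 0.6, 0.0]
finger_gap: 0.0854
grasp_force: 0.0
t: 26.6
ee_pos: [0.4842, 0.3137, 0.1888]
ee_rot: [180.0, -0.2, 37.2]
wrist_force: [0.4, -1.2, 6.3]
finger_gap: 0.0611
grasp_force: 64.1
```

```bash
python3 -m handwheel '[[0,0,0.5,0],[0,0,2,0],[0,0,4,0],[0,0,7,0],[0,0,10,0],[0,0,10,0],[0,0,10,0]]'
cat > board.py <<'E'
from h import *
c=robot.get_calibration("top");im=robot.capture("top");h=cv2.cvtColor(im,40)
m=cv2.inRange(h,(3,120,30),(14,255,255));m[:,:250]=0;m[:225]=0;m[:,:][300:]=0;m[:,400:]=0
m=cv2.morphologyEx(m,cv2.MORPH_CLOSE,np.ones((3,3)));k,l,s,ce=cv2.connectedComponentsWithStats(m)
for i in range(1,k):
    if s[i,4]>40:
        y,x=np.nonzero(l==i);P=np.array([onz(c,u,v,.01)[:2] for u,v in zip(x,y)]);r=cv2.minAreaRect((P*1000).astype(np.float32));print(s[i],r,P.min(0).round(3),P.max(0).round(3))
        b=cv2.morphologyEx((l==i).astype(np.uint8),cv2.MORPH_OPEN,np.ones((13,13)));y,x=np.nonzero(b)
        if len(x): print("broad",cv2.minAreaRect((np.array([onz(c,u,v,.01)[:2] for u,v in zip(x,y)])*1000).astype(np.float32)))
E
python3 board.py; python3 -c "
from workcell import robot
s=robot.get_state();print(s['finger_gap'],s['grasp_force'],s['wrist_force'])"
```

```text
t: 27.3
ee_pos: [0.4834, 0.3137, 0.2882]
ee_rot: [-180.0, -0.1, 37.2]
wrist_force: [-0.9, 1.1, -2.5]
finger_gap: 0.0612
grasp_force: 65.3
[ 269  233   77   45 2130] ((606.2318725585938, 41.53148651123047), (127.06205749511719, 229.1094207763672), 6.45094108581543) [ 0.541 -0.077] [0.678 0.156]
broad ((609.0540771484375, 13.1190185546875), (135.6919403076172, 152.0462646484375), 16.645889282226562)
0.06118356663660508 65.34886172041297 [-0.7636795  -0.42845617 -1.0241108 ]
```

```bash
python3 -m handwheel '[[1.5,-3,0,0],[3,-7,0,0],[5,-11,0,0],[7,-15,0,0],[9,-19,0,0],[11,-23,0,0],[12,-26,0,0],[12.4,-28,0,0],[12.4,-28.9,0,0],[12.4,-28.9,-2,0],[12.4,-28.9,-4,0],[12.4,-28.9,-6,0],[12.4,-28.9,-7.5,0],[12.4,-28.9,-8,0],[12.4,-28.9,-8.3,0],[12.4,-28.9,-8.5,0],[12.4,-28.9,-8.5,0],[12.4,-28.9,-8.5,0]]'
```

```text
t: 29.15
ee_pos: [0.6077, 0.0246, 0.203]
ee_rot: [180.0, -0.1, 37.2]
wrist_force: [-0.6, 0.9, -1.5]
finger_gap: 0.0611
grasp_force: 65.5
```

```bash
python3 -m handwheel '[[0,0,-0.1,0],[0,0,-0.2,0],[0,0,-0.3,0],[0,0,-0.35,0],[0,0,-0.35,0],[0,0,-0.35,0]]'; python3 -m handwheel '[[0,0,-0.05,0],[0,0,-0.1,0],[0,0,-0.1,0]]'
```

```text
t: 29.75
ee_pos: [0.6074, 0.0247, 0.1989]
ee_rot: [-180.0, -0.0, 37.2]
wrist_force: [-0.9, 0.3, 1.0]
finger_gap: 0.061
grasp_force: 65.6
t: 30.05
ee_pos: [0.6075, 0.0247, 0.1988]
ee_rot: [-180.0, -0.1, 37.2]
wrist_force: [-1.0, 0.9, 5.8]
finger_gap: 0.0612
grasp_force: 66.0
```

```bash
python3 -m handwheel '[[0,0,0.05,0],[0,0,0.05,0],[0,0,0.05,0],[0,0,0.05,0],[0,0,0.05,0],[0,0,0.05,0],[0,0,0.5,0],[0,0,1.5,0],[0,0,3,0],[0,0,5,0],[0,0,8,0],[0,0,12,0],[0,0,16,0],[0,1,18,0],[0,3,18,0],[0,6,18,0],[0,6,18,0],[0,6,18,0]]' 0
cat >> h.py <<'E'
E
sed -i 's/^c=robot.get_calibration("wrist");/c=robot.get_calibration("wrist");/' rim.py; python3 rim.py; python3 board.py; python3 -c "
from h import *
from asc import asc
im=robot.capture('scene');asc(im);cv2.imwrite('pics/end.png',im);c=robot.get_calibration('scene')
m=cv2.inRange(cv2.cvtColor(im,40),(28,60,20),(52,255,200));k,l,s,ce=cv2.connectedComponentsWithStats(m)
for i in range(1,k):
    if s[i,4]>30 and 200<s[i,0]<420: print('green',s[i],ce[i].round(1))
print('expected foot,rim',proj(c,[.6075,.0247,.01]),proj(c,[.6075,.0247,.062]))"
```

```text
t: 31.85
ee_pos: [0.6073, 0.0855, 0.3788]
ee_rot: [180.0, -0.1, 37.3]
wrist_force: [0.3, -0.4, -0.9]
finger_gap: 0.0854
grasp_force: 0.0
[ 345  227   77   99 4867] [382.  268.9]
body 382.5731201171875 265.92987060546875 73.87081909179688 75.70489501953125 [0.6057 0.0206 0.045 ]
handle 376 325 [ 0.5525 -0.0185  0.03  ] -143.7
tcp [0.6072 0.084  0.3787] [179.9  -0.   37.2] joints [-40.4  32.3  49.5  79.8 -24.4  78.9 -43.5]
[ 269  233   78   45 1603] ((606.3032836914062, 40.89936828613281), (127.06205749511719, 228.7908935546875), 6.45094108581543) [ 0.541 -0.077] [0.678 0.154]
broad ((600.9110107421875, 10.150413513183594), (119.39807891845703, 150.71871948242188), 17.9361515045166)
@@@@@%%%%@@@@@@@@%#*%@@@@@@@@@@@@%#+=========+++*#******###***+=
+++**#%%###%%@@%%#*#@@@%%@@@@@@@@@%##%#+=-----=*##+===+++++++++*
+++++++*+==++++++*#%%*++*######%@@%%%%%%#####+=*##+++++++*#*=:=*
+***+=+*****++**+=+***++++++++*%@%*++***#####+=*#%%%@@@@@@%*--*%
****+++++++++#@@*+#%@@%%#***+++***=======+++*#*+++*#%@%###*=:+#%
****+++*+===+#@@#*#%#*++=+==============-===+++++++++++++**+==+*
*++++=+++++=+#@@*+*+
[... 891 characters left out ...]
-====---=+++=========++++**+++=========++**+========*%%@@%+=*%@
-+#*==--==+++++++====+++++++=============+++========*@@@@@@*+*%@
=#%*========+***+++++++****+=============++========*%@@@@@%*+#@@
%@%+=-======+**+++++===++++++====------===========*%@@@@@@#+#@@@
%%+========*%@#+========++++===========++========+#@@@@@@@*+#%@@
*========+*@@@*========+##*+========++*++========+%@@@@@@*=+#@@@
=-:---===#@@%*=====================*%@#+========+#######*==*%@@@
=-:.:-==+%@%+=====================*%@@*========+#@@@@@@%*++*@@@@
====--==*%%*=====================+#%%*=========*%@@@@@@#+++#@@@@

green [309 246  15  16 197] [315.8 252.8]
expected foot,rim [315.60053976 259.78896931] [315.84625583 247.29930072]
```

```bash
python3 -c "
from workcell import robot
print(robot.close_job())"
```

```text
the job is handed in; nothing more can be done
None
```

The job is handed in at about 32 s: the board is flat and fully out of the rack, the carton and tin settled upright inside it, and the olive cup stands on the broad part; because the hand could not tilt, I first drew the board about 25 mm by pressing a fingertip on the handle with up to about 56 N (it turned about 5°, straightened later), then gripped the handle for the rest.

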